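Switch on the drying wheel and the curing lamp at the lure-tying bench

ROBOT

A 6-joint arm with a two-finger parallel gripper is mounted at the origin on the work surface. World frame = base frame: x ahead of the robot, y to its left, z up, the work surface at z = 0. Lengths are in m, angles in degrees, forces in N, time in s.
With the tool pointing down it reaches from about 0.25 to 0.725 m from the base axis. Payload 9.7 kg.
Tool frame: the origin (TCP) lies midway between the tips of the shut fingers; the grasp point (between the pads) lies 19 mm behind it (bot.pinch_z is the distance from the TCP to the grasp point, in m); z points along the fingers, y is the line along which they close (so a half turn about z gives the same grasp; the last joint's range is limited). The gripper opens to 85 mm and grips with 20 to 120 N. Pads are 22 mm wide; open, the fingers measure 114 mm over their backs; the gripper's body (76 mm by 85 mm) begins 54 mm behind the grasp point. The pads swing forward as they close: fully open they stand 13 mm farther back than shut.
Start: joints at [63.885, 4.979, 10.078, 95.1, 0, 90], TCP at [0.242, 0.494, 0.231] pointing down, gripper open.
Joint ranges: [-179.16, 179.16], [-48.56, 103.87], [-65.8, 70.77], [-126.05, 130.52], [-82.76, 87.17], [-180, 180]. Speed limits (degrees/s): [127.2, 127.2, 147.25, 180, 180, 180].

INTERFACE

Orientations are given as [roll, pitch, yaw] about the fixed x, y, z axes, in that order (R = Rz(yaw) Ry(pitch) Rx(roll)).
In Python, from workcell import sensors, camera, ticket, bot gives the robot as it stands.
- The arm moves only by the shell command python3 -m handwheel 'ROWS' [FORCE]. ROWS is a JSON object of lists of equal length, an entry for each row: "gripper": the opening, from -1 (shut) to 1 (fully open); "slide": the shift along the tool's x, y, z in mm, a list of three; "yaw": the turn about the tool's z in rad. A call has 1 to 8 rows; each row shifts and turns the commanded pose from where the row before left it, along the tool's axes as they then stand; what a row does not reach is not made up. A row lasts 1/12 s, in which the tool goes at most 41.7 mm and 7.16 degrees, less where a joint would pass 70% of its speed; a pose out of reach is approached as far as the arm can. A call is refused whole if a number of a shift passes 41.7 or a number of a turn 0.125, either way. A call with a gripper value outside its range is refused whole. The fingers move at their own pace and stop on an object; FORCE is the grip in N (left out, the last holds). Time passes only in rows, so rows that do not move let the fingers close. It gives the time, the measured TCP pose, the force, the opening and the grip force at its end, in the units of the state.
- sensors.get_obs(): the state, without advancing time (a new reading comes with each control period).
- camera(name): name is "scene" or "top" or "wrist"; returns a dict with "img" (420x560x3 uint8, red, green, blue), "fx", "fy", "cx", "cy" (pixels), "R" (3x3) and "t" (3): a world point X has camera coordinates R X + t. Camera axes: x right, y down, z forward; pixel columns grow to the right and rows downward; lengths in m; the calibration is good to about 2 mm. A picture is of the moment at which its call begins. There is no depth.
- ticket.job_done(): hands the job in; it is judged then, once.
The state is a dict: "time": time; "q": joint angles; "qd": joint speeds; "joint_efforts": joint torques, N m; "ee_pos": TCP position; "tcp_rot": TCP orientation; "wrist_force": force on the tool from outside, world axes, zero at the start; "torque": the same for the moment, N m; "opening": finger opening in m; "grasp_force": force on a finger pad.
Only numpy, scipy, OpenCV 4.12 (cv2) and the standard library are available. Lean on these libraries where they do the work, as an engineer would, in place of code of your own. Each camera call takes 0.05 s, during which the arm holds its last target. There are 200 camera calls.

TASK

Start the lure-drying wheel and the curing lamp: on the aluminium switch bank, throw both toggles with flat paddle handles fully over to the far side, away from the robot. Leave the two ball-handled toggles in the same row just as they are.

Things in the scene. Friction and masses are not known exactly. Their poses are not given: they have to be found in the camera images.
- bank: Fixed aluminium switch bank, 104 (x) x 274 (y) x 50 mm high. Origin: centre of its underside. Its x points away from the robot (turned up to 0.3 rad), y along the row. On top six slots 38 mm apart, y = -95 to 95 mm: two paddle and two ball toggles, a fixed fuse cap and amber pilot lamp (up to 21 mm above its top). Loose spools, jar, jig heads under 60 mm tall stand around it.
- paddle_a_tip (a point): Top end of a paddle toggle: flat white handle 22 mm wide along the row, 6 thick, 29 long, on a steel stem. 55 mm from its hinge, which lies on the bank's centre line 55 mm above the table. Bank-frame x is -21 mm off (leaning to the robot; starts so within 4 mm), +21 mm fully on; height 106 mm at both ends, 110 upright. Slot varies. 1 to 2 N moves it; it stays where left.
- paddle_b_tip (a point): Top end of a paddle toggle: flat white handle 22 mm wide along the row, 6 thick, 29 long, on a steel stem. 55 mm from its hinge, which lies on the bank's centre line 55 mm above the table. Bank-frame x is -21 mm off (leaning to the robot; starts so within 4 mm), +21 mm fully on; height 106 mm at both ends, 110 upright. Slot varies. 1 to 2 N moves it; it stays where left.
- ball_a_tip (a point): Top end of a bystander toggle with a round white ball handle, 16 mm across, on a steel stem; hinge, 55 mm length, swing and stiffness as the paddle toggles'. Slot varies. Starts off (leaning to the robot, bank x -21 mm), within 4 mm, and must stay as it is.
- ball_b_tip (a point): Top end of a bystander toggle with a round white ball handle, 16 mm across, on a steel stem; hinge, 55 mm length, swing and stiffness as the paddle toggles'. Slot varies. Starts on (leaning away, bank x +21 mm), within 4 mm, and must stay as it is.

How it is judged:
By the outcome, as a careful person would: the job done as asked, in the order asked, and still so for the second after the job is handed in, with the robot touching nothing.
It also fails if it takes over 35 s, if anything falls off the work surface, if the arm or the gripper's body presses on something with over 40 N, if the wrist force passes 120 N, or if a joint passes its speed limit or range.

## Working session

There is one attempt and no reset: what is moved stays moved. The work goes in short steps, Python scripts to look and compute and a shell command to move; the robot and the scene stay as the last step left them, time stands still between calls to the robot, and variables do not carry over. Pictures are saved under pics/ and viewed, at most 10 in all, crops included, and the job is handed in when it is done.

```bash
mkdir -p pics
python3 - <<'E'
from workcell import sensors,camera,bot
import cv2,json
o=sensors.get_obs();print(o['time'],o['ee_pos'],o['tcp_rot'],o['opening'])
for n in("top","scene"):
    c=camera(n);cv2.imwrite(f'pics/{n}0.png',c['img'][...,::-1])
    print(n,c['fx'],c['fy'],c['cx'],c['cy'],c['R'],c['t'])
E
```

```text
0.0 [0.24200036 0.4936325  0.23056629] [-1.79921902e+02 -1.30514386e-03  1.53883720e+02] 0.08569244447073655
top 451.3005670265422 451.3005670265422 274.15422149218944 209.1466091728874 [[ 0.01334758 -0.99989291 -0.00600009]
 [-0.98020564 -0.01189888 -0.19762417]
 [ 0.19753161  0.00851913 -0.9802595 ]] [0.03647348 0.5448344  0.62896551]
scene 484.45572610662026 484.45572610662026 279.0072555578088 208.07999786224732 [[ 0.67272767  0.73984677  0.00801496]
 [ 0.45699594 -0.40696905 -0.79090512]
 [-0.58188676  0.53572656 -0.61188631]] [-0.39743173 -0.16506652  1.00968136]
```

View pics/top0.png

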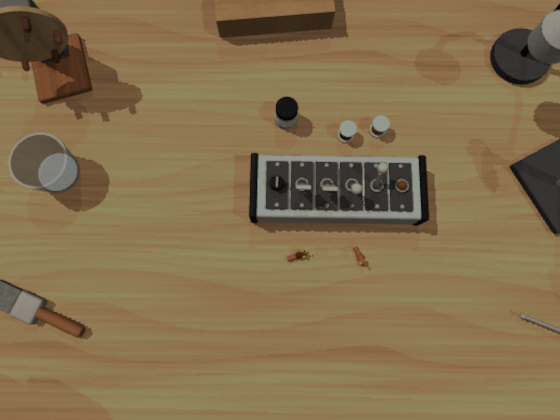

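View pics/scene0.png

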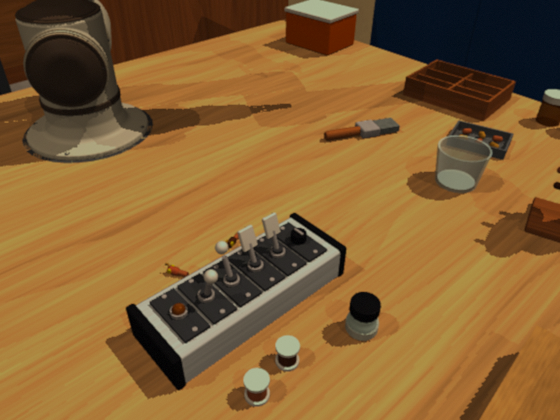

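The top view shows the paddles near (303,187) and (330,189), both leaning to the robot. The balls are at (356,188), off, and (382,168), on. The fuse cap is at (277,184) and the lamp at (402,185). The scene view agrees with this order.

```bash
cat > h.py <<'E'
import numpy as np,cv2
from workcell import sensors,camera
def ray(c,u,v,z):
    d=c['R'].T@np.array([(u-c['cx'])/c['fx'],(v-c['cy'])/c['fy'],1]);o=-c['R'].T@c['t'];return o+d*(z-o[2])/d[2]
def tri(c1,p1,c2,p2):
    P=[np.diag([1,1,1.])]*0
    P=[np.array([[c['fx'],0,c['cx']],[0,c['fy'],c['cy']],[0,0,1]])@np.c_[c['R'],c['t']] for c in(c1,c2)]
    X=cv2.triangulatePoints(P[0],P[1],np.float64(p1).reshape(2,1),np.float64(p2).reshape(2,1)).ravel();return X[:3]/X[3]
def whites(c,box,vmin=150,smax=70):
    x0,y0,x1,y1=box;h=cv2.cvtColor(c['img'],cv2.COLOR_RGB2HSV)
    m=((h[...,2]>vmin)&(h[...,1]<smax)).astype(np.uint8)
    n,l,s,ce=cv2.connectedComponentsWithStats(m[y0:y1,x0:x1])
    return [(np.round(ce[i]+[x0,y0],1),(s[i]+[x0,y0,0,0,0])) for i in range(1,n) if s[i,4]>8]
E
python3 - <<'E'
from h import *
t=camera('top');s=camera('scene')
for c,b in((t,(268,160,415,210)),(s,(195,205,300,290))):
    for q in whites(c,b):print(*q)
    print()
a=cv2.resize(t['img'][140:235,240:435],None,fx=4,fy=4,interpolation=2)[...,::-1]
cv2.imwrite('pics/t1.png',a[:, :])
b=cv2.resize(s['img'][200:300,180:320],None,fx=5,fy=5,interpolation=2)[...,::-1]
cv2.imwrite('pics/s1.png',b)
E
```

```text
[330.8 160. ] [318 160  26   2  27]
[357.5 160. ] [345 160  26   1  26]
[403.5 162.5] [379 160  36  13  90]
[382.2 165.6] [380 164   5   5  19]
[413.6 186.1] [413 174   2  29  43]
[356.2 186.8] [354 185   5   5  19]
[304.1 186.3] [297 186  13   2  18]
[330. 188.] [324 188  13   1  13]

[269.1 216.1] [263 213  13   7  36]
[290.3 222.3] [278 218  22   9  74]
[245.1 228.6] [239 225  13   8  38]
[259.7 235.9] [256 233   9   7  22]
[222.  244.4] [218 241   9   7  47]
[232.9 251.2] [226 247  15   9  35]
[207.2 265.9] [195 258  27  17  79]
[211.1 273.4] [207 270  10   8  61]
[287.4 281.6] [270 270  30  20 226]
```

View pics/t1.png

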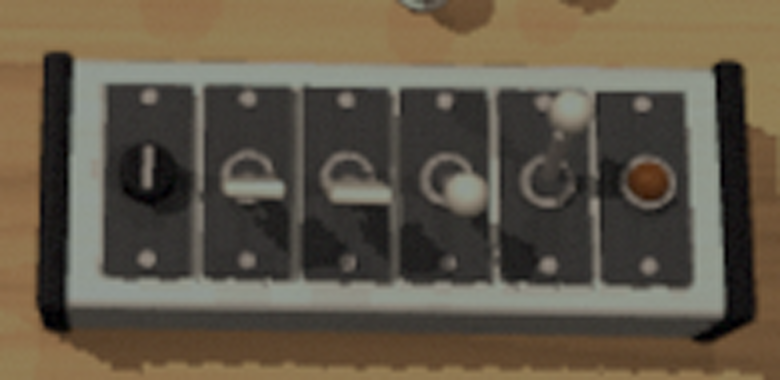

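View pics/s1.png

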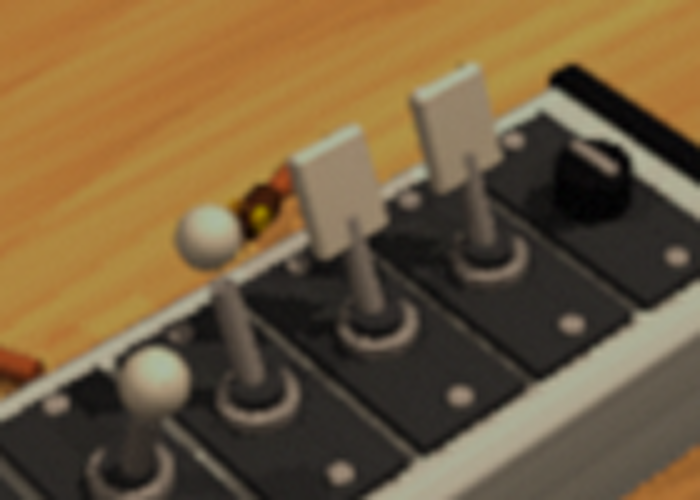

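The top crop puts the paddle top edges at (303.2,187) and (330.3,188.5), with ball a at (356.2,188). The screws at crop (149,97), (641,104), (147,258) and (649,265) mark the bank top. Both paddles lean to the robot, and the scene crop agrees.

Run:
```python
from h import *
t=camera('top');s=camera('scene');np.set_printoptions(precision=4,suppress=True)
f=lambda u,v,z:ray(t,240+u/4-.4,140+v/4-.4,z)
sc=[f(u,v,.05) for u,v in((149,97),(641,104),(147,258),(649,265))];ctr=np.mean(sc,0)
d=(sc[0]-sc[1]+sc[2]-sc[3]);yaw=np.arctan2(-d[0],d[1]);print('centre',ctr,'yaw',yaw,'span',np.linalg.norm(d)/2)
pts={}
for n,top,sn,z in(('pa',(253,187),(447,80),.106),('pb',(361,194),(328,143),.106),('ballA',(465,192),(208,237),.0985),('ballB',(571,108),(154,383),.0985)):
    tr=tri(t,(240+top[0]/4-.4,140+top[1]/4-.4),s,(180+sn[0]/5-.4,200+sn[1]/5-.4));p=f(*top,z)
    ex=np.array([np.cos(yaw),np.sin(yaw),0]);ey=np.array([-ex[1],ex[0],0]);e=p-ctr
    print(n,'plane',p,'tri',tr,'bank xy',e@ex,e@ey)
mid=(f(253,187,.106)+f(361,194,.106))/2;y=(mid-ctr)@ey
o=sensors.get_obs();g=ctr+y*ey;print('mid on centreline',g,'start(-58)',g-.058*ex)
ya=np.radians(o['tcp_rot'][2]);print(np.degrees(yaw),o['tcp_rot'])
from scipy.spatial.transform import Rotation as R
M=R.from_euler('xyz',o['tcp_rot'],degrees=True).as_matrix();print(M)
```

```text
centre [ 0.5849 -0.0553  0.05  ] yaw -0.0027500337931040896 span 0.19111136017607797
pa plane [0.5673 0.0029 0.106 ] tri [0.5674 0.0029 0.1056] bank xy -0.017785946202833965 0.058190609255576974
pb plane [ 0.5652 -0.0352  0.106 ] tri [ 0.5657 -0.0351  0.1048] bank xy -0.019774872575675374 0.020126076227259867
ballA plane [ 0.5682 -0.0731  0.0985] tri [ 0.568  -0.0734  0.0985] bank xy -0.016606390775517073 -0.017829080483204245
ballB plane [ 0.5998 -0.1119  0.0985] tri [ 0.5994 -0.112   0.0993] bank xy 0.01511360466591095 -0.05655900458012447
mid on centreline [ 0.585  -0.0162  0.05  ] start(-58) [ 0.527 -0.016  0.05 ]
-0.15756532986321736 [-179.9742   -0.0001  153.8872]
[[-0.8979  0.4401 -0.0002]
 [ 0.4401  0.8979 -0.0004]
 [ 0.     -0.0005 -1.    ]]
```

```bash
python3 -m handwheel '{"gripper":[-0.43,-0.43,-0.43,-0.43],"slide":[[0,0,0],[0,0,0],[0,0,0],[0,0,0]],"yaw":[-0.114,-0.114,-0.114,-0.114]}' 30
python3 -m handwheel '{"gripper":[-0.43,-0.43,-0.43,-0.43,-0.43,-0.43,-0.43],"slide":[[-20,-36,0],[-20,-36,0],[-20,-36,0],[-20,-36,0],[-20,-36,0],[-20,-36,0],[-20,-36,0]],"yaw":[0,0,0,0,0,0,0]}'
python3 -m handwheel '{"gripper":[-0.43,-0.43,-0.43,-0.43,-0.43,-0.43,-0.43],"slide":[[-20,-36,0],[-20,-36,0],[-20,-36,0],[-20,-36,0],[-20,-36,0],[-20,-36,0],[0,0,0]],"yaw":[0,0,0,0,0,0,0]}'
```

```text
time: 0.63
ee_pos: [0.2421, 0.4938, 0.2312]
tcp_rot: [-180.0, -0.0, -179.7]
wrist_force: [-0.6, 0.0, 0.5]
opening: 0.0384
grasp_force: 0.0
time: 1.22
ee_pos: [0.3826, 0.24, 0.2314]
tcp_rot: [180.0, 0.0, -180.0]
wrist_force: [0.9, 0.3, 0.2]
opening: 0.0249
grasp_force: 0.0
time: 1.8
ee_pos: [0.5044, 0.0205, 0.2304]
tcp_rot: [-179.9, 0.0, 179.7]
wrist_force: [0.4, 0.5, -0.2]
opening: 0.0242
grasp_force: 0.0
```

```bash
python3 -m handwheel '{"gripper":[-0.43,-0.43,-0.43,-0.43,-0.43,-0.43,-0.43],"slide":[[-8,-18,0],[-8,-18,0],[0,0,30],[0,0,30],[0,0,30],[0,0,30],[0,0,0]],"yaw":[0,0,0,0,0,0,0]}'
python3 - <<'E'
from h import *
c=camera('scene');cv2.imwrite('pics/s2.png',cv2.resize(c['img'][130:330,130:370],None,fx=3,fy=3)[...,::-1])
E
```

```text
time: 2.38
ee_pos: [0.5152, -0.0099, 0.1054]
tcp_rot: [180.0, -0.5, -180.0]
wrist_force: [-1.1, 0.1, -1.8]
opening: 0.0245
grasp_force: 0.0
```

View pics/s2.png

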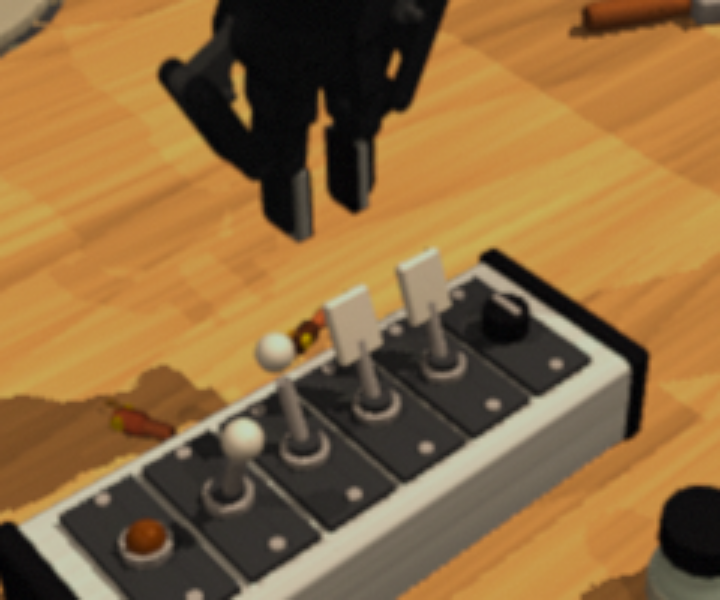

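The two fingers are in front of the two paddles, clear of the ball at crop (275,352). I'll lower the tool and push.

```bash
python3 -m handwheel '{"gripper":[-0.43,-0.43,-0.43],"slide":[[0,-6,10],[0,0,9],[0,0,0]],"yaw":[0,0,0]}'
python3 -m handwheel '{"gripper":[-0.43,-0.43,-0.43,-0.43,-0.43,-0.43,-0.43,-0.43],"slide":[[-8,0,0],[-8,0,0],[-8,0,0],[-8,0,0],[-8,0,0],[-8,0,0],[-8,0,0],[0,0,0]],"yaw":[0,0,0,0,0,0,0,0]}'
```

```text
time: 2.68
ee_pos: [0.5183, -0.0164, 0.0919]
tcp_rot: [-180.0, 0.0, 180.0]
wrist_force: [-0.6, -0.7, -0.4]
opening: 0.0243
grasp_force: 0.0
time: 3.35
ee_pos: [0.5756, -0.0161, 0.092]
tcp_rot: [180.0, 0.0, -180.0]
wrist_force: [0.1, 0.4, -1.6]
opening: 0.0245
grasp_force: 0.0
```

```bash
python3 -m handwheel '{"gripper":[-0.43,-0.43,-0.43,-0.43],"slide":[[-4,0,0],[-4,0,0],[-3,0,0],[0,0,0]],"yaw":[0,0,0,0]}'
python3 - <<'E'
from h import *
a=camera('scene')['img'][130:330,130:370];cv2.imwrite('pics/s3.png',cv2.resize(a,None,fx=3,fy=3)[...,::-1])
E
```

```text
time: 3.68
ee_pos: [0.5855, -0.0161, 0.092]
tcp_rot: [180.0, -0.0, -180.0]
wrist_force: [-0.3, 0.5, -0.5]
opening: 0.0243
grasp_force: 0.6
```

View pics/s3.png

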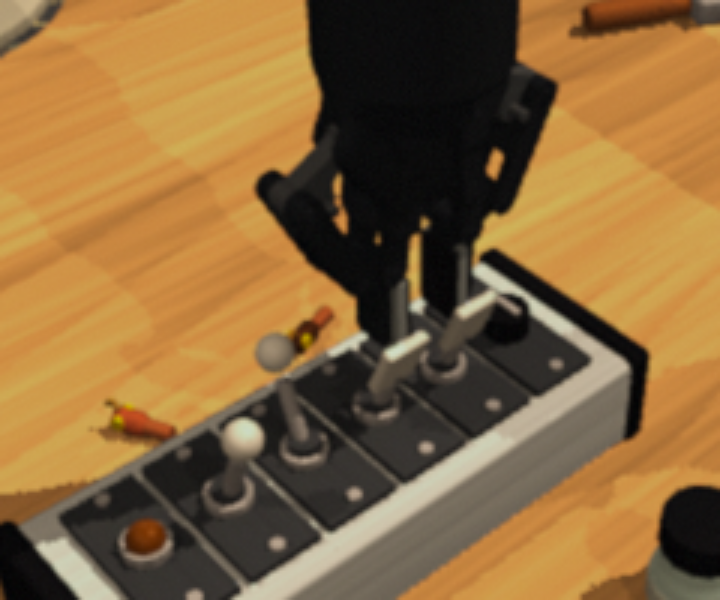

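Both paddles now lean well away, at crop (405,350) and (475,310), and the balls haven't moved. I'll push a little further until the stops are felt.

```bash
for i in 1 2; do python3 -m handwheel '{"gripper":[-0.43,-0.43],"slide":[[-2,0,0],[0,0,0]],"yaw":[0,0]}' | grep -E "ee_pos|wrist"; done
```

```text
ee_pos: [0.5865, -0.0161, 0.0923]
wrist_force: [-6.6, -0.1, 1.4]
ee_pos: [0.5868, -0.0161, 0.0922]
wrist_force: [-15.5, -0.5, 5.2]
```

That is the stop. I'll back off and check.

```bash
python3 -m handwheel '{"gripper":[-0.43,-0.43,-0.43,-0.43,-0.43,-0.43,-0.43,-0.43],"slide":[[20,0,0],[30,0,0],[30,0,0],[0,0,-40],[0,0,-40],[40,0,-20],[40,0,0],[0,0,0]],"yaw":[0,0,0,0,0,0,0,0]}'
python3 - <<'E'
from h import *
t=camera('top');s=camera('scene')
a=cv2.resize(t['img'][140:235,240:435],None,fx=3.5,fy=3.5,interpolation=2);b=cv2.resize(s['img'][200:300,180:320],(350,250),interpolation=2)
o=np.zeros((590,690,3),np.uint8);o[:a.shape[0],:a.shape[1]]=a;o[338:588,:350]=b
cv2.imwrite('pics/f.png',o[...,::-1])
E
```

```text
time: 4.73
ee_pos: [0.428, -0.0161, 0.1934]
tcp_rot: [-180.0, 0.2, -180.0]
wrist_force: [0.4, -0.1, -0.5]
opening: 0.0242
grasp_force: 0.0
```

View pics/f.png

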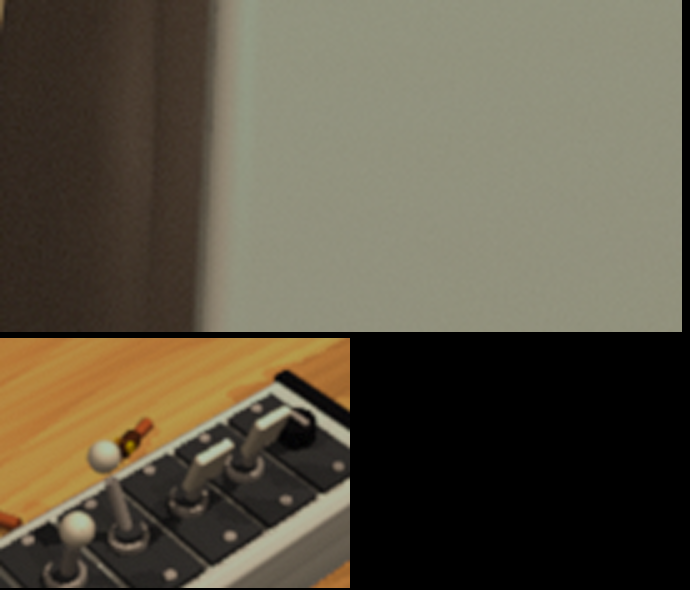

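The arm blocks the top view. In the scene view both paddles lean away and the balls are unchanged. I'll swing the arm aside and measure from above.

```bash
python3 -m handwheel '{"gripper":[-0.43,-0.43,-0.43,-0.43,-0.43,-0.43,-0.43,-0.43],"slide":[[0,40,0],[0,40,0],[0,40,0],[0,40,0],[0,40,0],[0,40,0],[0,40,0],[0,40,0]],"yaw":[0,0,0,0,0,0,0,0]}' | grep ee_pos
python3 - <<'E'
from h import *
t=camera('top')
a=cv2.resize(t['img'][140:235,240:435],None,fx=4,fy=4,interpolation=2)
cv2.imwrite('pics/f2.png',a[...,::-1])
C=np.array([.5849,-.0553,.05])
for q in whites(t,(290,162,395,200),135):
    print(q, (ray(t,*q[0],.106)-C)[:2],(ray(t,*q[0],.0985)-C)[:2])
E
```

```text
ee_pos: [0.4324, 0.3068, 0.1904]
(array([304.1, 162.1]), array([297, 162,  14,   2,  16])) [0.01806064 0.05644204] [0.02040895 0.05599998]
(array([330.3, 162.4]), array([323, 162,  16,   2,  29])) [0.01804332 0.01908082] [0.02039142 0.01818567]
(array([382.7, 166.2]), array([378, 162,  11,   9,  57])) [ 0.01326306 -0.05536798] [ 0.01555319 -0.05716599]
(array([363. , 186.5]), array([363, 179,   1,  16,  16])) [-0.01685154 -0.02660783] [-0.01492662 -0.02805707]
(array([356. , 187.1]), array([352, 184,   9,   8,  52])) [-0.01784043 -0.01672619] [-0.01592751 -0.01805558]
```

View pics/f2.png

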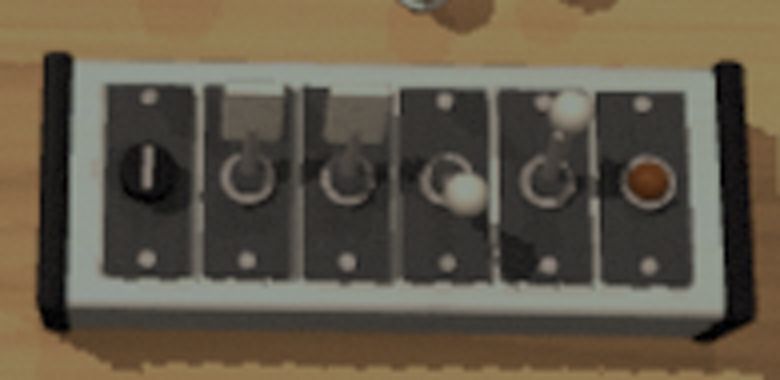

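Run:
```python
from h import *
t=camera('top');g=cv2.cvtColor(t['img'],cv2.COLOR_RGB2GRAY).astype(int)
print(g[155:170,300:309].mean(1).round(),g[155:170,326:335].mean(1).round())
C=np.array([.5849,-.0553,.05])
for v in(160,161,162,163):print(v,(ray(t,304,v,.106)-C)[0],(ray(t,330,v,.106)-C)[0])
```

```text
[129. 146. 151. 151. 146. 142. 151. 149. 129.  88.  88.  87.  88.  88.
  88.] [128. 140. 148. 150. 152. 150. 148. 151. 137.  97.  90.  88.  87.  90.
  88.]
160 0.02118561821524023 0.021610376274683096
161 0.019696008254771247 0.020121108964720413
162 0.018207757235321864 0.01863319979415634
163 0.01672086329813849 0.017146646906002094
```

```bash
python3 -c "
from workcell import ticket;print(ticket.job_done())"
```

```text
the job is handed in; nothing more can be done
None
```

Both paddle toggles are thrown to the far side and stopped hard there (about 15 N on the wrist), the two ball toggles look unmoved in the final pictures, and the job is handed in, though no verdict came back.

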